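Lock the tube carriage into the reader's bay

ROBOT

A 7-joint arm with a two-finger parallel gripper is mounted at the origin on the work surface. World frame = base frame: x ahead of the robot, y to its left, z up, the work surface at z = 0. Lengths are in mm, angles in rad, forces in N, time in s.
With the tool pointing down it reaches from about 425 to 975 mm from the base axis. Payload 16.7 kg.
Tool frame: the origin (TCP) lies at the very end of the fingers, on their centre line; the grasp point (between the pads) lies env.pinch_z behind it (env.pinch_z is the distance from the TCP to the grasp point, in mm); z points along the fingers, y is the line along which they close (so a half turn about z gives the same grasp; the last joint's range is limited). The gripper opens to 85 mm and grips with 20 to 120 N. Pads are 22 mm wide; open, the fingers measure 114 mm over their backs; the gripper's body (76 mm by 85 mm) begins 54 mm behind the grasp point. The pads swing forward as they close: fully open they stand 13 mm farther back than shut.
Start: joints at [-1.482, 0.426, 0.074, 1.606, -0.034, 1.111, -0.067], TCP at [159.669, 655.805, 195.602] pointing down, gripper open.
Joint ranges: [-2.85, 2.85], [-0.5, 2.14], [-1.23, 1.37], [0.21, 2.46], [-1.02, 4.16], [0.16, 2.05], [-2.73, 2.73]. Speed limits (rad/s): [1.89, 1.89, 2.39, 2.39, 3.01, 3.01, 3.01].

INTERFACE

Orientations are given as [roll, pitch, yaw] about the fixed x, y, z axes, in that order (R = Rz(yaw) Ry(pitch) Rx(roll)).
In Python, from rig import env gives the robot as it stands.
- The arm moves only by the shell command python3 -m inch 'ROWS' [OPENING]. ROWS is JSON, a list that holds one entry, the list of rows, each a list of 6 numbers: the shift along the world's x, y, z in units of 25 mm (1.0 is 25 mm), then the turn, a rotation vector about the world's x, y, z in units of 10 degrees (1.0 is 10 degrees). In form: [[[tx, ty, tz, ax, ay, az], ...]]. A call has 1 to 10 rows; each row is the pose to reach, as a shift and turn from the pose commanded when the call began; what a row does not reach only later rows make up. A row lasts 1/8 s, in which the tool goes at most 62.5 mm and 10.7 degrees, less where a joint would pass 70% of its speed; a pose out of reach is approached as far as the arm can. A call with a gripper value outside its range is refused whole. OPENING is the closure, from 0 (fully open) to 1 (shut), set as the call begins (- or left out, the last holds). The fingers move at their own pace and stop on an object; the grip force is fixed at half the most. Time passes only in rows, so rows that repeat a pose let the fingers close. It gives the time, the measured TCP pose, the force, the opening and the grip force at its end, in the units of the state.
- env.get_state(): the state, without advancing time (a new reading comes with each control period).
- env.capture(name): name is "side" or "top" or "wrist"; returns a dict with "image" (420x560x3 uint8, red, green, blue), "fx", "fy", "cx", "cy" (pixels), "dist_coeffs" ([k1, k2, p1, p2, k3] as OpenCV has them; the pictures are not rectified), "R" (3x3) and "t" (3): a world point X has camera coordinates R X + t. Camera axes: x right, y down, z forward; pixel columns grow to the right and rows downward; lengths in mm; the calibration is good to about 2 mm. A picture is of the moment at which its call begins. There is no depth.
- env.job_done(): hands the job in; it is judged then, once.
The state is a dict: "t": time; "joints": joint angles; "joint_vel": joint speeds; "effort": joint torques, N m; "tcp_pos": TCP position; "tcp_rot": TCP orientation; "force": force on the tool from outside, world axes, zero at the start; "torque": the same for the moment, N m; "grip_width": finger opening in mm; "gripper_force": force on a finger pad.
Only numpy, scipy, OpenCV 4.12 (cv2) and the standard library are available. Lean on these libraries where they do the work, as an engineer would, in place of code of your own. Each camera call takes 0.05 s, during which the arm holds its last target. There are 200 camera calls.

TASK

The red-handled stop lever lies down across the track and keeps the tube carriage out of the reader's bay. Flick the lever all the way up, slide the carriage along its track past it until it sits fully home against the blue end stop, then push the lever fully down again behind the carriage to lock it in, and let go. Keep the carriage down in its track and leave the wipes, the spray bottle and the clear box where they stand.

Things in the scene. Friction and masses are not known exactly. Their poses are not given: they have to be found in the camera images.
- loader: Fixed station: aluminium track and, past its end, a white reader (face at y +195 mm, 150 mm high). Origin: on the bench under mid-track at the lever; y along the track to the end stop, +x across it to the hinge side, z up. Track floor 12 mm up; side walls 84 mm apart, 100 mm outside, 35 mm high, open above; closed outer end at y -222; lever's landing pad outside the -x wall, 42 mm high.
- home (a point): On the track floor midway between the walls, where the carriage's origin is when the carriage touches the blue end stop (loader frame 0, +86, 12 mm). The end stop's face is at y +156 mm, its top 65 mm above the bench.
- stop (a joint): Stop lever angle, rad: 0 = fully down, level across the track (locked); 1.7 = fully up, just past upright, leaning away from the track, clear of the carriage and of a gripper on its handle. Axis parallel to the loader's y through point stop_hinge. Friction keeps it where it is left; about 2 N at the grip moves it.
- stop_hinge (a point): Hinge axis of the stop lever, on the +x side of the track (loader frame: +80, 0, 55 mm).
- stop_grip (a point): Centre of the lever's red grip, 175 mm from the hinge axis: loader (-95, 0, 55) mm when down, about (+103, 0, 229) when up. A block 18 mm wide (loader y), 44 mm along the lever, 22 mm thick, on a steel bar 12 mm wide (y), 14 mm thick. Free below to the bench and 60 mm to each side (y). Pinched across the 18 mm it pivots between fingers that keep pointing down.
- carriage: Loose tube carriage, about 0.35 kg, sliding easily in the track with 2 mm play each side: 80 mm (x) x 140 mm (y), white end plates 56 mm high, red and green tube caps up to 66 mm. Origin: centre of its underside; axes as the loader's. Starts on the -y side of the lever. Home, its rear is 10 mm clear of the lever bar; short of that the lever jams on it.
- carriage_grip (a point): Where to hold the carriage: 110 mm above its underside, on the upright blue handle at its centre, a plate 14 mm thick (along the track, y), 36 mm wide (x), its top 124 mm above the underside and free from the caps (66 mm) up.
- wipes: Bystander: white canister of wipes with a green label, 76 mm across, 170 mm high, loose. Origin: centre of its underside.
- spray: Bystander: white spray bottle with a red head, 68 mm across, 154 mm high, loose. Origin: centre of its underside.
- tubebox: Bystander: clear open box with tubes, 90 x 120 x 32 mm high, loose, beyond the track. Origin: centre of its underside.
Mind the look-alikes: they are no part of the job. Leave any yellow look-alike of the carriage alone.

How it is judged (in metres and radians):
On the way, in this order (a step that is already met when the one before it is completed fails the run):
1. the stop lever is swung up (above 1.4 rad) with the carriage still outside the bay (value of joint stop above 1.4 rad and y of carriage in the frame of loader below -0.05 m), for 0.1 s.
2. the carriage is home against the end stop (within 6 mm), down in its track, the lever still up (above 1.2 rad) (y of carriage in the frame of loader above 0.08 m and z of carriage in the frame of loader below 0.018 m and angle between carriage's own z axis and vertical below 0.08 rad and value of joint stop above 1.2 rad), for 0.2 s.
At the end, for the whole second after the job is handed in: The carriage sits level in the track within 6 mm of the end stop, at rest, and the stop lever is fully down behind it (below 0.08 rad), at rest (y of carriage in the frame of loader above 0.08 m and z of carriage in the frame of loader below 0.018 m and angle between carriage's own z axis and vertical below 0.08 rad and value of joint stop below 0.08 rad and velocity of joint stop between -0.05 and 0.05 rad/s and linear speed of carriage below 0.02 m/s); the robot touches nothing.
It fails at once if the carriage is lifted more than 15 mm off the track floor, or tipped by more than 0.25 rad (z of carriage in the frame of loader above 0.027 m or angle between carriage's own z axis and vertical above 0.25 rad).
It fails at once if the wipes canister is moved more than 20 mm (distance of wipes from where it was at the start of the episode above 0.02 m).
It fails at once if the spray bottle is moved more than 20 mm (distance of spray from where it was at the start of the episode above 0.02 m).
It fails at once if the clear box is moved more than 20 mm (distance of tubebox from where it was at the start of the episode above 0.02 m).
It also fails if it takes over 64 s, if anything falls off the work surface, if the arm or the gripper's body presses on something with over 40 N, if the wrist force passes 120 N, or if a joint passes its speed limit or range.

## Working session

There is one attempt and no reset: what is moved stays moved. The work goes in short steps, Python scripts to look and compute and a shell command to move; the robot and the scene stay as the last step left them, time stands still between calls to the robot, and variables do not carry over. Pictures are saved under pics/ and viewed, at most 10 in all, crops included, and the job is handed in when it is done.

```bash
mkdir -p pics; ls; python3 - <<'E'
from rig import env
import cv2
print(env.pinch_z, env.get_state())
ims=[]
for n in ("top","side"):
    c=env.capture(n); im=c["image"][:,:,::-1]; cv2.imwrite(f"pics/{n}0.png",im)
    print(n,c["fx"],c["fy"],c["cx"],c["cy"],c["dist_coeffs"],c["R"],c["t"])
E
```

```text
pics
18.700000000000003 {'t': 0.0, 'joints': array([-1.4815118 ,  0.42672395,  0.07387326,  1.60656266, -0.03410294,
        1.11078521, -0.06709563]), 'joint_vel': array([ 0.00117212, -0.00091922,  0.00094344, -0.0030585 ,  0.00063346,
       -0.00014229, -0.00220792]), 'effort': array([ 1.06458206e-04, -9.49782729e+01,  3.75965819e+00, -4.63516474e+01,
        1.91734324e-02,  1.00880614e-02,  6.82626614e-05]), 'tcp_pos': array([159.59425084, 655.42888461, 194.93622799]), 'tcp_rot': array([-3.14037734e+00,  9.59037227e-05,  2.90276056e+00]), 'force': array([-0.3133731 , -0.94959374, -0.30875174]), 'torque': array([ 0.0132884 , -0.00804382,  0.05640024]), 'gripper_force': 0.0, 'grip_width': 85.67804935533847}
top 383.943063028249 383.943063028249 278.9808275107888 210.56666742584355 [-0.07296025  0.          0.          0.          0.        ] [[-9.63580438e-03 -9.99950106e-01 -2.63375515e-03]
 [-9.76031208e-01  9.97792662e-03 -2.17401753e-01]
 [ 2.17417185e-01  4.75786458e-04 -9.76078655e-01]] [-115.78893488  553.75295454 1011.61333898]
side 403.17868770069293 403.17868770069293 276.89889021010134 210.09806371204832 [-0.10293962  0.          0.          0.          0.        ] [[ 0.73023038 -0.6831175  -0.01068047]
 [-0.50130728 -0.52512906 -0.68769941]
 [ 0.46417088  0.5075332  -0.72591697]] [-452.84606451  261.78665509  811.85452679]
```

View pics/top0.png

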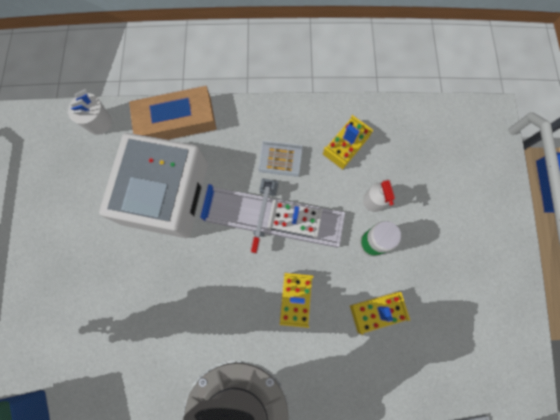

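View pics/side0.png

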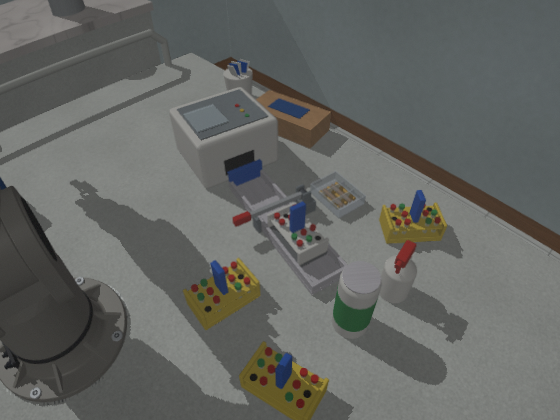

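Top view: the lever's red grip is at about (255,244), its hinge at (268,187), the blue end stop at (207,203) and the reader at (150,183). There are four candidates for the carriage. The one at (297,216) is white and sits in the track, which fits. Those at (348,141), (297,299) and (381,313) are yellow and stand outside the track, so they are look-alikes. The side view agrees: the white carriage is at (298,228) and the red grip at (242,218). I'll confirm the carriage in a crop and measure.

```bash
cat > h.py <<'E'
import numpy as np, cv2
from rig import env
def K(c): return np.array([[c["fx"],0,c["cx"]],[0,c["fy"],c["cy"]],[0,0,1.]])
def ray(c,p):
    u=cv2.undistortPoints(np.array([[p]],float),K(c),np.array(c["dist_coeffs"]))[0,0]
    R=np.array(c["R"]); return -R.T@np.array(c["t"]), R.T@np.array([u[0],u[1],1.])
def onz(c,p,z):
    o,d=ray(c,p); return o+d*(z-o[2])/d[2]
def tri(c1,p1,c2,p2):
    o1,d1=ray(c1,p1);o2,d2=ray(c2,p2)
    s=np.linalg.lstsq(np.c_[d1,-d2],o2-o1,rcond=None)[0]
    a,b=o1+s[0]*d1,o2+s[1]*d2; return (a+b)/2,np.linalg.norm(a-b)
def proj(c,X):
    R=np.array(c["R"]); return cv2.projectPoints(np.array([X],float),cv2.Rodrigues(R)[0],np.array(c["t"]),K(c),np.array(c["dist_coeffs"]))[0][0,0]
def blobs(c,col,box,amin=15):
    x0,y0,x1,y1=box; im=c["image"].astype(int); r,g,b=im[...,0],im[...,1],im[...,2]
    m=(r>1.8*g)&(r>1.8*b)&(r>70) if col=="red" else (b>1.5*r)&(b>1.3*g)&(b>50)
    k=np.zeros_like(m);k[y0:y1,x0:x1]=1
    n,l,s,ce=cv2.connectedComponentsWithStats((m&k).astype(np.uint8))
    return [(ce[i].round(1),s[i].tolist(),cv2.minAreaRect(np.argwhere(l==i)[:,::-1].astype(np.float32))) for i in range(1,n) if s[i][4]>=amin]
E
python3 - <<'E'
from h import *
t=env.capture("top");s=env.capture("side")
for n,c,b in(("top",t,(195,170,350,260)),("side",s,(215,150,340,270))):
    for col in("red","blue"):
        for q in blobs(c,col,b): print(n,col,q[0],q[1],[np.round(v,1) for v in q[2]])
a=cv2.resize(t["image"][165:260,190:350],(640,380),interpolation=3)
b=cv2.resize(s["image"][150:285,215:350],(400,400),interpolation=3)[:380,:]
cv2.imwrite("pics/a.png",np.vstack([np.hstack([a[:,:400+0],b])])[:,:,::-1])
E
```

```text
top red [254.7 244.5] [251, 237, 8, 16, 79] [array([254.7, 244.4]), array([ 5.2, 15.1]), np.float64(12.5)]
top blue [207.  201.9] [200, 184, 14, 36, 250] [array([207.2, 201.7]), array([ 7.5, 35.7]), np.float64(13.4)]
top blue [295.2 214.3] [292, 206, 7, 18, 84] [array([295.2, 214.5]), array([ 4.9, 17.4]), np.float64(9.5)]
side red [241.4 218.2] [233, 212, 18, 14, 159] [array([241.6, 218.2]), array([ 8.9, 18. ]), np.float64(68.2)]
side red [276.7 215.2] [274, 213, 6, 6, 26] [array([276.5, 215. ]), array([4.9, 4.9]), np.float64(45.0)]
side red [281.4 221.3] [279, 219, 6, 6, 27] [array([281.5, 221. ]), array([4.9, 4.9]), np.float64(45.0)]
side red [312.4 227.3] [310, 225, 5, 6, 23] [array([312. , 227.5]), array([5., 4.]), np.float64(90.0)]
side red [303.1 231.6] [301, 229, 5, 6, 25] [array([303. , 231.5]), array([5., 4.]), np.float64(90.0)]
side red [299.3 242.5] [297, 240, 6, 6, 30] [array([299.5, 242.5]), array([5., 5.]), np.float64(90.0)]
side red [233.6 264.6] [231, 262, 6, 7, 32] [array([233.5, 265. ]), array([6., 5.]), np.float64(90.0)]
side blue [245.  172.2] [227, 160, 35, 26, 540] [array([245.8, 172.4]), array([16.9, 36.8]), np.float64(68.2)]
side blue [297.2 216.3] [290, 201, 16, 31, 405] [array([297.5, 216. ]), array([30., 15.]), np.float64(90.0)]
side blue [217.3 266.1] [215, 261, 8, 9, 43] [array([218.5, 265. ]), array([7., 8.]), np.float64(0.0)]
```

View pics/a.png

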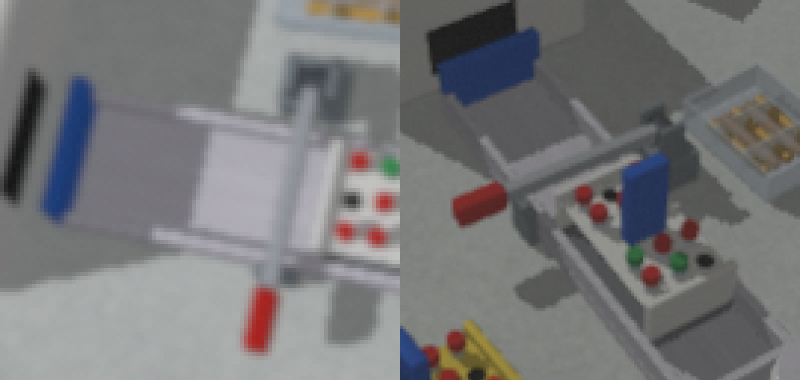

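The crop confirms it: the white-plated carriage with the blue handle sits in the track next to the lever, whose red grip is free. Next I compute the loader pose.

```bash
python3 - <<'E'
from h import *
t=env.capture("top");s=env.capture("side")
np.set_printoptions(precision=1,suppress=True)
g,e=tri(t,(254.7,244.5),s,(241.4,218.2));print("grip",g,e)
# end-stop top edge centre: ends of the top edge in top image rect, at z=65
r=blobs(t,"blue",(195,170,230,230))[0][2];print(cv2.boxPoints(r)); P=[onz(t,p,65)[:2] for p in cv2.boxPoints(r)];print("endstop corners z65",P)
r=blobs(t,"red",(240,230,270,260))[0][2]; P=[onz(t,p,66)[:2] for p in cv2.boxPoints(r)];print("grip corners z66",np.array(P),np.mean(P,0))
r=blobs(t,"blue",(285,200,305,230))[0][2]; P=[onz(t,p,136)[:2] for p in cv2.boxPoints(r)];print("handle z136",np.array(P),np.mean(P,0))
print("handle tri",tri(t,(295.2,214.3),s,(297.5,206)))
# track wall ends (crop px->image): outer -x wall corner etc.
f=lambda x,y:(190+x/4,165+y/4)
print("hinge px", onz(t,f(310,90),62))
print("cam",ray(t,(0,0))[0])
for (u,v) in ((268,187),(344,212),(338,243)): print(u,v,onz(t,(u,v),35))
E
```

```text
grip [457.2 -53.4  60.5] 1.6921126110183369
[[199.5 218.2]
 [207.7 183.7]
 [214.9 185.4]
 [206.7 219.9]]
endstop corners z65 [array([532.3,  99.9]), array([631.8,  80.1]), array([626.4,  59.3]), array([527.2,  79.5])]
grip corners z66 [[439.  -42.8]
 [479.3 -51.5]
 [476.  -65.5]
 [435.8 -56.6]] [457.5 -54.1]
handle z136 [[ 503.4 -152.9]
 [ 548.8 -161.1]
 [ 546.5 -173.7]
 [ 501.2 -165.4]] [ 525.  -163.3]
handle tri (array([ 527.4, -164.3,  134. ]), np.float64(3.516318832273479))
hinge px [619.5 -89.4  62. ]
cam [ 319.4 -121.8 1107.5]
268 187 [628.7 -90.1  35. ]
344 212 [ 552.2 -307.4   35. ]
338 243 [ 463.1 -286.4   35. ]
```

```bash
python3 -m inch '[[[1.1,-2.1,0.4,0,0,0.19],[2.2,-4.2,0.8,0,0,0.19],[3.4,-6.4,1.2,0,0,0.19],[4.5,-8.6,1.6,0,0,0.19],[5.7,-10.8,2,0,0,0.19],[6.8,-13,2.2,0,0,0.19],[7.8,-15.1,2.2,0,0,0.19],[8.8,-17.2,2.2,0,0,0.19],[9.8,-19.3,2.2,0,0,0.19],[10.8,-21.4,2.2,0,0,0.19]]]' 0
```

```text
t: 1.55
tcp_pos: [430.2, 119.0, 250.9]
tcp_rot: [3.141, 0.0, 2.936]
force: [1.1, 0.9, -0.5]
grip_width: 85.2
gripper_force: 0.0
```

```bash
python3 -m inch '[[[0.3,-2,0,0,0,0],[0.6,-4,-0.5,0,0,0],[0.9,-6,-1.5,0,0,0],[1.1,-7,-3,0,0,0],[1.1,-7,-4.5,0,0,0],[1.1,-7,-4.8,0,0,0],[1.1,-7,-4.8,0,0,0]]]' 0
python3 - <<'E'
from h import *
np.set_printoptions(precision=1,suppress=True)
c=env.capture("wrist");cv2.imwrite("pics/w1.png",c["image"][:,:,::-1])
for q in blobs(c,"red",(0,0,560,420),150):
    P=np.array([onz(c,p,66)[:2] for p in cv2.boxPoints(q[2])]);print(q[0],q[1],P,P.mean(0))
print(proj(c,env.get_state()["tcp_pos"]))
E
```

```text
t: 2.42
tcp_pos: [457.3, -54.0, 131.1]
tcp_rot: [-3.141, -0.0, 2.936]
force: [0.2, -0.9, 1.2]
grip_width: 85.3
gripper_force: 0.0
[107.4  60.2] [95, 49, 27, 23, 497] [[ 330.3 -146.8]
 [ 333.6 -131. ]
 [ 345.8 -135.3]
 [ 342.5 -151.4]] [ 338.  -141.1]
[68.9 64.1] [55, 52, 29, 24, 539] [[ 337.1 -178.2]
 [ 326.3 -170.2]
 [ 333.9 -154. ]
 [ 344.9 -161.8]] [ 335.5 -166. ]
[115.4  96.2] [103, 86, 26, 22, 461] [[ 352.  -149.6]
 [ 355.3 -133.9]
 [ 367.6 -138.1]
 [ 364.3 -154.1]] [ 359.8 -143.9]
[ 41.  103.6] [27, 93, 29, 22, 517] [[ 346.2 -199. ]
 [ 349.9 -181.4]
 [ 362.2 -186.5]
 [ 358.5 -204.4]] [ 354.2 -192.8]
[281.  209.1] [269, 178, 25, 63, 1538] [[432.6 -57.9]
 [436.  -41.6]
 [481.3 -50.6]
 [477.7 -67.8]] [456.9 -54.5]
[ 92.8 302.8] [81, 292, 24, 22, 370] [[ 500.3 -224.2]
 [ 489.  -206.2]
 [ 501.2 -200.6]
 [ 512.8 -218.7]] [ 500.8 -212.4]
[191.9 302.7] [182, 292, 21, 22, 347] [[ 519.2 -148.8]
 [ 504.3 -136.6]
 [ 513.7 -126.2]
 [ 528.9 -138.3]] [ 516.5 -137.5]
[221.3 302.8] [212, 292, 20, 23, 335] [[ 525.5 -126. ]
 [ 509.3 -116.2]
 [ 516.8 -104.6]
 [ 533.2 -114.2]] [ 521.2 -115.2]
[194.3 331.3] [185, 321, 20, 22, 333] [[ 546.5 -153.9]
 [ 529.3 -143.2]
 [ 536.9 -131.6]
 [ 554.4 -142.2]] [ 541.8 -142.7]
[224.3 358.6] [215, 348, 19, 22, 324] [[ 577.9 -136.5]
 [ 559.2 -127.2]
 [ 565.8 -115.2]
 [ 584.6 -124.2]] [ 571.9 -125.8]
[282.1 246.6]
```

View pics/w1.png

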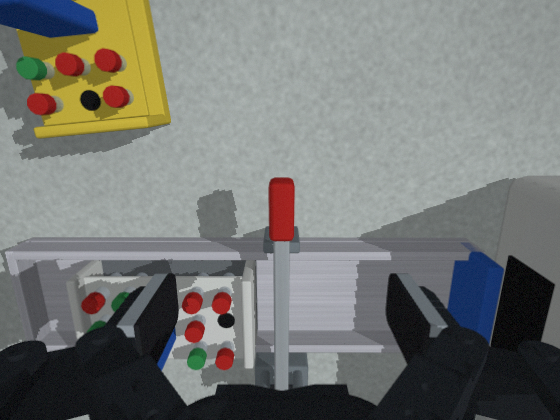

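The wrist view shows the red grip at (281,209), upright in the image and between the fingers. It lies at (457,-54), which agrees with the earlier estimate to within 1 mm. Descend and pinch.

```bash
python3 -m inch '[[[0,0,-1.5,0,0,0],[0,0,-3,0,0,0],[0,0,-3.8,0,0,0],[0,0,-3.8,0,0,0]]]' 0
python3 -m inch '[[[0,0,0,0,0,0],[0,0,0,0,0,0],[0,0,0,0,0,0],[0,0,0,0,0,0],[0,0,0,0,0,0],[0,0,0,0,0,0]]]' 1
```

```text
t: 2.98
tcp_pos: [457.3, -53.8, 35.9]
tcp_rot: [3.142, -0.001, 2.937]
force: [-0.1, -0.4, 0.8]
grip_width: 85.6
gripper_force: 0.0
t: 3.72
tcp_pos: [457.3, -54.4, 35.7]
tcp_rot: [-3.141, 0.0, 2.936]
force: [0.1, -2.6, 0.4]
grip_width: 12.0
gripper_force: 58.6
```

```bash
python3 -m inch '[[[0.04,-0.01,0.7,0,0,0],[0.14,-0.03,1.39,0,0,0],[0.31,-0.06,2.07,0,0,0],[0.54,-0.11,2.73,0,0,0],[0.54,-0.11,2.73,0,0,0]]]'
python3 - <<'E'
from h import *
c=env.capture("wrist");s=env.capture("side")
cv2.imwrite("pics/w2.png",np.hstack([cv2.resize(c["image"],(400,300)),cv2.resize(s["image"][120:270,200:400],(400,300))])[:,:,::-1])
for th in np.arange(.4,1.75,.1):
    d=175*np.array([np.cos(.4)-np.cos(th),np.sin(th)-np.sin(.4)])/25
    print(round(th,2),[round(v,2) for v in (d[0]*.979,-d[0]*.2045,d[1])])
E
```

```text
t: 4.35
tcp_pos: [471.5, -56.7, 104.6]
tcp_rot: [3.141, 0.002, 2.936]
force: [0.0, -0.2, -0.6]
grip_width: 0.1
gripper_force: 0.0
0.4 [np.float64(0.0), np.float64(-0.0), np.float64(0.0)]
0.5 [np.float64(0.3), np.float64(-0.06), np.float64(0.63)]
0.6 [np.float64(0.66), np.float64(-0.14), np.float64(1.23)]
0.7 [np.float64(1.07), np.float64(-0.22), np.float64(1.78)]
0.8 [np.float64(1.54), np.float64(-0.32), np.float64(2.3)]
0.9 [np.float64(2.05), np.float64(-0.43), np.float64(2.76)]
1.0 [np.float64(2.61), np.float64(-0.55), np.float64(3.16)]
1.1 [np.float64(3.2), np.float64(-0.67), np.float64(3.51)]
1.2 [np.float64(3.83), np.float64(-0.8), np.float64(3.8)]
1.3 [np.float64(4.48), np.float64(-0.94), np.float64(4.02)]
1.4 [np.float64(5.15), np.float64(-1.08), np.float64(4.17)]
1.5 [np.float64(5.83), np.float64(-1.22), np.float64(4.26)]
1.6 [np.float64(6.51), np.float64(-1.36), np.float64(4.27)]
1.7 [np.float64(7.2), np.float64(-1.5), np.float64(4.22)]
```

View pics/w2.png

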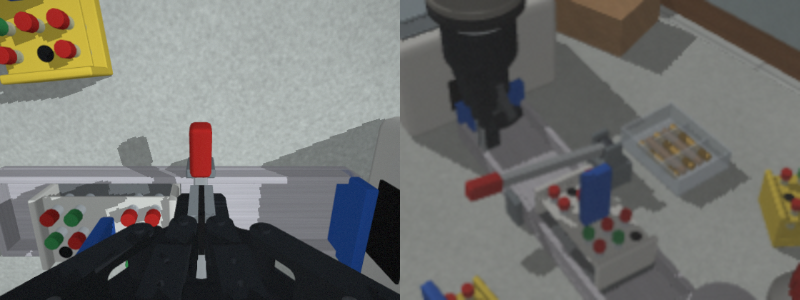

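The pinch slipped: the width first read 12 mm and is now 0. The lever has risen only a little. The red grip is at about (242,213) in side pixels and (281,210) in the wrist picture, with the shut fingertips near (285,265). I'll measure the lever and check where the fingers really are.

```bash
python3 - <<'E'
from h import *
np.set_printoptions(precision=1,suppress=True)
t=env.capture("top");s=env.capture("side");c=env.capture("wrist")
a=blobs(t,"red",(235,220,275,265));b=blobs(s,"red",(225,200,260,235));w=blobs(c,"red",(250,150,320,270),300)
for n,q in(("t",a),("s",b),("w",w)): print(n,[(x[0],x[1]) for x in q])
if a: print(tri(t,a[0][0],s,b[0][0]))
print("w-s",tri(c,w[0][0],s,b[0][0]))
st=env.get_state(); X=st["tcp_pos"]; print(X,[proj(c,X+[0,0,z]) for z in(0,18.7,40)],[proj(s,X+[0,0,z]) for z in(0,18.7,40)])
im=c["image"][150:420,180:400].copy()
sd=s["image"][150:260,200:320]
cv2.imwrite("pics/w3.png",np.hstack([cv2.resize(im,(440,540),interpolation=3),cv2.resize(sd,(360,330),interpolation=3)[:330] if 0 else cv2.copyMakeBorder(cv2.resize(sd,(360,330),interpolation=3),0,210,0,0,cv2.BORDER_CONSTANT)])[:,:,::-1])
E
```

```text
t []
s [(array([241.4, 212.7]), [233, 206, 18, 14, 168])]
w [(array([281.2, 212.5]), [266, 174, 32, 78, 2347])]
w-s (array([457.9, -54.6,  80.3]), np.float64(1.5088364914692391))
[470.1 -56.9 103.2] [array([281.6, 245.6]), array([281.6, 260.4]), array([281.6, 281.4])] [array([245.7, 203.6]), array([245.1, 197.8]), array([244.5, 191. ])]
```

View pics/w3.png

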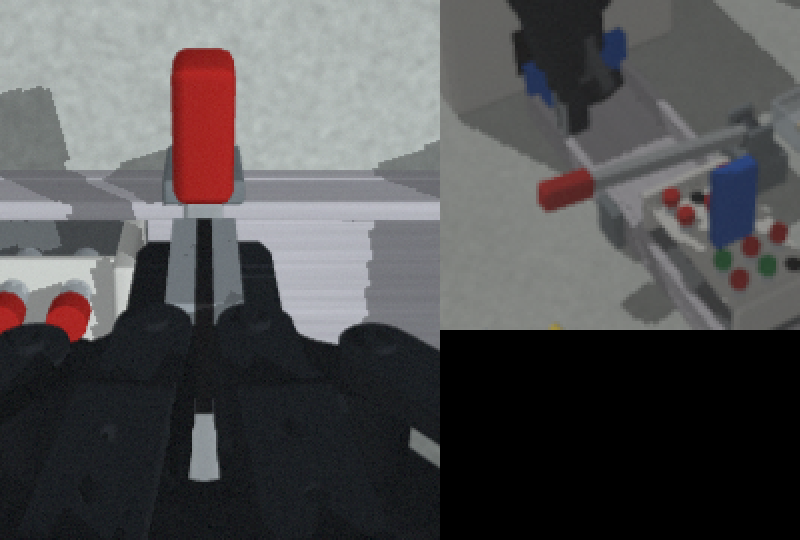

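The shut fingertips show at about wrist row 260 and side (246,194). The TCP projects to row 246 and (246,204). So the visible finger ends sit well above the reported TCP, and I pinched only the grip's top edge. I'll work out how far.

```bash
python3 - <<'E'
from h import *
np.set_printoptions(precision=1,suppress=True)
s=env.capture("side");c=env.capture("wrist")
X=env.get_state()["tcp_pos"];ex=np.array([.979,-.2045,0]);ey=np.array([.2045,.979,0])
for b in(0,10,20,30,40): print(b,proj(c,X-11*ex+[0,0,b]),proj(c,X-11*ex+4*ey+[0,0,b]),proj(s,X+[0,0,b]),proj(s,X-11*ex+[0,0,b]))
g=cv2.cvtColor(c["image"],6); print(g[240:275,276].tolist()); print(cv2.cvtColor(s["image"],6)[186:206,245].tolist())
E
```

```text
0 [281.7 226.6] [289.3 226.6] [245.7 203.5] [241.5 205.3]
10 [281.7 233.3] [289.7 233.3] [245.5 200.4] [241.2 202.3]
20 [281.7 240.7] [290.1 240.7] [245.2 197.3] [240.9 199.1]
30 [281.7 249. ] [290.6 249. ] [244.9 194.2] [240.5 196. ]
40 [281.7 258.3] [291.1 258.3] [244.6 190.9] [240.2 192.8]
[49, 48, 51, 52, 51, 54, 50, 52, 52, 48, 39, 51, 159, 158, 159, 158, 157, 156, 155, 116, 118, 120, 117, 118, 118, 119, 119, 118, 117, 117, 117, 118, 116, 117, 115]
[39, 39, 38, 36, 35, 38, 36, 37, 57, 80, 97, 112, 125, 131, 130, 124, 111, 101, 102, 100]
```

Physically the ends are about 30 mm above the reported TCP, which explains both the 12 mm reading on the edge and the slip. I'll open, re-centre on the grip (458,-54, z≈75) and pinch 20 mm deeper.

```bash
python3 -m inch '[[[0,0,0.4,0,0,0],[0,0,0.4,0,0,0],[0,0,0.4,0,0,0],[-0.5,0.1,0.4,0,0,0],[-0.5,0.1,-1,0,0,0],[-0.5,0.1,-2.2,0,0,0],[-0.5,0.1,-2.75,0,0,0],[-0.5,0.1,-2.75,0,0,0]]]' 0
python3 -m inch '[[[0,0,0,0,0,0],[0,0,0,0,0,0],[0,0,0,0,0,0],[0,0,0,0,0,0],[0,0,0,0,0,0],[0,0,0,0,0,0],[0,0,0,0,0,0]]]' 1
python3 - <<'E'
from h import *
s=env.capture("side");c=env.capture("wrist")
print([(q[0],q[1]) for q in blobs(s,"red",(225,195,260,235))],[(q[0],q[1]) for q in blobs(c,"red",(240,130,320,270),300)])
E
```

```text
t: 5.7
tcp_pos: [457.4, -54.6, 34.8]
tcp_rot: [-3.141, -0.001, 2.936]
force: [-0.3, -0.8, 0.4]
grip_width: 85.2
gripper_force: 0.0
t: 6.58
tcp_pos: [458.2, -54.6, 35.1]
tcp_rot: [-3.141, 0.0, 2.936]
force: [0.1, -2.0, 2.0]
grip_width: 16.6
gripper_force: 61.6
[(array([235.6, 214.4]), [233, 209, 6, 11, 53])] [(array([281.6, 252.4]), [258, 234, 48, 36, 1554])]
```

```bash
python3 -m inch '[[[0.04,-0.01,0.3,0,0,0],[0.09,-0.02,0.62,0,0,0],[0.18,-0.04,0.96,0,0,0],[0.27,-0.06,1.3,0,0,0],[0.38,-0.08,1.63,0,0,0],[0.5,-0.1,1.96,0,0,0],[0.5,-0.1,1.96,0,0,0]]]'
python3 - <<'E'
from h import *
s=env.capture("side");c=env.capture("wrist")
a=blobs(s,"red",(225,180,260,235));print([(q[0],q[1]) for q in a],[(q[0],q[1]) for q in blobs(c,"red",(240,130,320,270),300)])
E
```

```text
t: 7.55
tcp_pos: [472.9, -57.6, 85.1]
tcp_rot: [-3.141, 0.004, 2.936]
force: [12.6, -7.7, -8.0]
grip_width: 16.7
gripper_force: 59.6
[(array([239.4, 196.3]), [236, 191, 7, 11, 63])] [(array([281.4, 252. ]), [258, 233, 48, 37, 1617])]
```

Holding now: the red grip rose with the fingers to side (239,196). There is a slight inward pull, so I bias 2 mm towards the hinge and follow the arc.

```bash
python3 -m inch '[[[0.38,-0.08,0.63,0,0,0],[0.75,-0.16,1.23,0,0,0],[1.17,-0.24,1.78,0,0,0],[1.64,-0.34,2.3,0,0,0],[2.15,-0.45,2.76,0,0,0],[2.15,-0.45,2.76,0,0,0]]]'
```

```text
t: 8.4
tcp_pos: [525.2, -68.7, 153.4]
tcp_rot: [-3.141, 0.001, 2.936]
force: [6.0, -2.4, -8.3]
grip_width: 16.3
gripper_force: 60.6
```

```bash
python3 -m inch '[[[0.57,-0.12,0.4,0,0,0],[1.16,-0.24,0.75,0,0,0],[1.8,-0.37,1.04,0,0,0],[2.45,-0.51,1.26,0,0,0],[3.1,-0.65,1.41,0,0,0],[3.78,-0.79,1.5,0,0,0],[4.46,-0.93,1.51,0,0,0],[5.1,-1.06,1.46,0,0,0],[5.1,-1.06,1.46,0,0,0]]]'
python3 - <<'E'
from h import *
np.set_printoptions(precision=1,suppress=True)
s=env.capture("side");t=env.capture("top")
cv2.imwrite("pics/s4.png",np.hstack([cv2.resize(s["image"][110:290,180:360],(400,400),interpolation=3),cv2.resize(t["image"][150:270,200:320],(400,400),interpolation=3)])[:,:,::-1])
E
```

```text
t: 9.52
tcp_pos: [651.5, -95.2, 188.7]
tcp_rot: [-3.14, -0.002, 2.935]
force: [-1.5, -2.3, -5.4]
grip_width: 16.0
gripper_force: 58.5
```

View pics/s4.png

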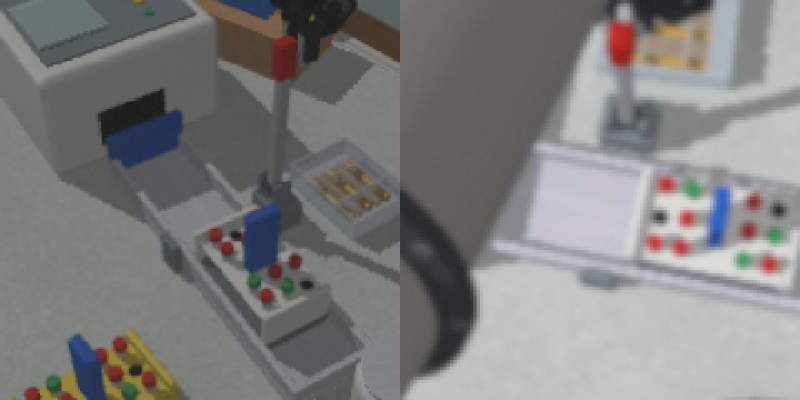

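The lever is upright: its grip is at about (285,57) in the left crop and (620,45) in the right, and TCP geometry gives 1.7 rad. The carriage is still outside the bay. Release, rise and go above the blue handle at (530,-164).

```bash
python3 -m inch '[[[0,0,0,0,0,0],[0,0,0,0,0,0],[0,0,0,0,0,0],[0,0,0,0,0,0],[0,0,1.5,0,0,0],[0,0,3,0,0,0],[-1.6,-0.9,3,0,0,0],[-3.2,-1.8,3,0,0,0],[-4.86,-2.76,2,0,0,0],[-4.86,-2.76,0.4,0,0,0]]]' 0
python3 -m inch '[[[0,0,-0.6,0,0,0],[0,0,-0.6,0,0,0]]]' 0
python3 - <<'E'
from h import *
np.set_printoptions(precision=1,suppress=True)
c=env.capture("wrist");t=env.capture("side");X=env.get_state()["tcp_pos"]
for q in blobs(c,"blue",(180,100,380,350),200):
    P=np.array([onz(c,p,136)[:2] for p in cv2.boxPoints(q[2])]);print(q[0],q[1],P,P.mean(0))
for q in blobs(t,"blue",(280,195,315,260),30): print("side",q[0],q[1])
for q in blobs(t,"red",(230,90,340,180),30): print("lever red",q[0],q[1])
cv2.imwrite("pics/w5.png",c["image"][:,:,::-1])
E
```

```text
t: 10.88
tcp_pos: [528.8, -165.8, 200.6]
tcp_rot: [3.139, 0.003, 2.932]
force: [1.3, 2.1, 0.0]
grip_width: 85.2
gripper_force: 0.0
t: 11.12
tcp_pos: [530.6, -163.4, 184.3]
tcp_rot: [-3.141, -0.001, 2.936]
force: [0.3, -0.8, 0.1]
grip_width: 85.5
gripper_force: 0.0
[280.1 208.1] [270, 172, 21, 71, 1396] [[ 498.7 -164.6]
 [ 501.4 -152. ]
 [ 548.8 -161.5]
 [ 546.  -174.9]] [ 523.7 -163.3]
side [297.2 216.3] [290, 201, 16, 31, 404]
```

View pics/w5.png

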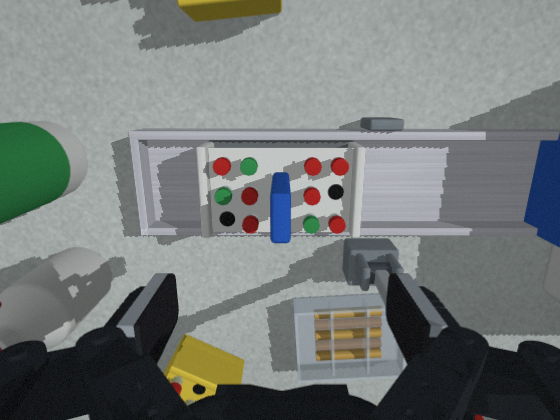

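The wrist view shows the handle at (280,208), between the fingers and aligned. Its centre is (530,-164.5), which matches the TCP. The lever stays up out of the frame. Descend and grip.

```bash
python3 -m inch '[[[0,0,-1.5,0,0,0],[0,0,-3,0,0,0],[0,0,-4,0,0,0],[0,0,-4,0,0,0]]]' 0
python3 -m inch '[[[0,0,0,0,0,0],[0,0,0,0,0,0],[0,0,0,0,0,0],[0,0,0,0,0,0],[0,0,0,0,0,0],[0,0,0,0,0,0],[0,0,0,0,0,0]]]' 1
```

```text
t: 11.72
tcp_pos: [530.3, -163.6, 84.2]
tcp_rot: [-3.141, -0.002, 2.936]
force: [-0.3, -0.6, 0.7]
grip_width: 85.7
gripper_force: 0.0
t: 12.6
tcp_pos: [530.7, -163.7, 85.1]
tcp_rot: [3.141, 0.001, 2.936]
force: [-2.3, -0.1, 6.8]
grip_width: 12.5
gripper_force: 58.8
```

```bash
python3 -m inch '[[[0.08,0.37,0,0,0,0],[0.23,1.1,0,0,0,0],[0.38,1.84,0,0,0,0],[0.54,2.57,0,0,0,0],[0.69,3.3,0,0,0,0],[0.84,4.04,0,0,0,0],[1,4.77,0,0,0,0],[1.15,5.5,0,0,0,0],[1.27,6.1,0,0,0,0],[1.33,6.36,0,0,0,0]]]'
```

```text
t: 13.85
tcp_pos: [564.4, -3.0, 85.1]
tcp_rot: [3.141, 0.001, 2.937]
force: [-0.8, -2.3, 9.4]
grip_width: 12.7
gripper_force: 59.8
```

```bash
python3 -m inch '[[[0.04,0.2,0,0,0,0],[0.08,0.39,0,0,0,0],[0.1,0.49,0,0,0,0],[0.1,0.49,0,0,0,0]]]'; python3 -m inch '[[[0.02,0.08,0,0,0,0],[0.02,0.08,0,0,0,0]]]'
```

```text
t: 14.35
tcp_pos: [566.8, 8.7, 85.1]
tcp_rot: [3.141, 0.001, 2.937]
force: [0.7, 0.3, 8.0]
grip_width: 12.2
gripper_force: 59.7
t: 14.6
tcp_pos: [567.1, 10.4, 85.1]
tcp_rot: [3.141, 0.001, 2.936]
force: [0.4, -1.9, 8.7]
grip_width: 12.6
gripper_force: 59.8
```

```bash
python3 -m inch '[[[0.02,0.08,0,0,0,0],[0.02,0.08,0,0,0,0]]]'; python3 -m inch '[[[0.02,0.08,0,0,0,0],[0.02,0.08,0,0,0,0]]]'
```

```text
t: 14.85
tcp_pos: [567.1, 10.5, 85.1]
tcp_rot: [-3.14, 0.001, 2.935]
force: [-2.6, -10.3, 11.4]
grip_width: 12.2
gripper_force: 60.3
t: 15.1
tcp_pos: [567.2, 10.7, 85.2]
tcp_rot: [-3.139, 0.0, 2.934]
force: [-7.0, -19.5, 16.7]
grip_width: 12.6
gripper_force: 61.1
```

The carriage is against the stop, with 20 N along the track. Ease off, release, rise, and go back above the raised grip.

```bash
python3 -m inch '[[[-0.02,-0.12,0,0,0,0],[-0.02,-0.12,0,0,0,0],[-0.02,-0.12,0,0,0,0]]]'; python3 -m inch '[[[0,0,0,0,0,0],[0,0,0,0,0,0],[0,0,0,0,0,0],[0,0,0,0,0,0],[0,0,1.2,0,0,0],[0,0,3,0,0,0],[0,0,5,0,0,0],[0,0,7.1,0,0,0],[0,0,7.1,0,0,0]]]' 0
python3 - <<'E'
from h import *
np.set_printoptions(precision=1,suppress=True)
s=env.capture("side");c=env.capture("wrist");X=env.get_state()["tcp_pos"]
for q in blobs(c,"blue",(180,100,400,350),200):
    P=np.array([onz(c,p,136)[:2] for p in cv2.boxPoints(q[2])]);print("handle",q[0],q[1],P)
r=[q for q in blobs(s,"red",(270,100,340,180),20)];print("lever",[(q[0],q[1]) for q in r])
for th in(1.5,1.6,1.7):
    L=np.array([80-175*np.cos(th),0,55+175*np.sin(th)]);print(th,proj(s,[550.3+.979*L[0],-73.4-.2045*L[0],L[2]]))
E
```

```text
t: 15.48
tcp_pos: [567.3, 10.4, 85.1]
tcp_rot: [-3.141, 0.0, 2.935]
force: [-2.8, -6.0, 10.1]
grip_width: 12.3
gripper_force: 60.3
t: 16.6
tcp_pos: [569.0, 10.5, 265.8]
tcp_rot: [3.139, 0.005, 2.936]
force: [-0.5, -0.4, -0.8]
grip_width: 85.7
gripper_force: 0.0
handle [351.3 168.3] [341, 124, 19, 94, 1071] [[523.4  70.8]
 [526.5  85.4]
 [607.5  73.9]
 [604.2  58. ]]
handle [280.7 182.2] [273, 156, 16, 52, 775] [[537.9   9.6]
 [540.5  22.2]
 [585.2  13.1]
 [582.4   0. ]]
lever [(array([307.4, 135.6]), [302, 126, 12, 20, 196])]
1.5 [301.6 138. ]
1.6 [308.1 135.3]
1.7 [314.5 133.4]
```

```bash
python3 -m inch '[[[1,-1.4,0.4,0,0,0],[2.1,-2.8,0.4,0,0,0],[3.18,-4.18,0.4,0,0,0],[3.18,-4.18,0.4,0,0,0],[3.18,-4.18,0.4,0,0,0]]]' 0
python3 - <<'E'
from h import *
np.set_printoptions(precision=1,suppress=True)
s=env.capture("side");c=env.capture("wrist");print(env.get_state()["tcp_pos"])
b=blobs(s,"red",(270,100,340,180),20);print([(q[0],q[1]) for q in b])
for q in blobs(c,"red",(180,60,400,350),200):
    P=np.array([onz(c,p,251)[:2] for p in cv2.boxPoints(q[2])]);print(q[0],q[1],P)
    if b: print(tri(c,q[0],s,b[0][0]))
E
```

```text
t: 17.32
tcp_pos: [646.0, -93.7, 270.7]
tcp_rot: [-3.141, -0.002, 2.935]
force: [-0.9, 0.1, -0.1]
grip_width: 85.7
gripper_force: 0.0
[646.2 -92.8 271.5]
[(array([307.2, 135.5]), [302, 126, 12, 20, 203])]
[280.3 203.3] [265, 178, 31, 50, 1397] [[ 611.9  -95.7]
 [ 615.4  -79.1]
 [ 644.3  -84.7]
 [ 640.6 -102.1]]
(array([632.8, -90.7, 230.3]), np.float64(2.8399665163287198))
```

The grip centre is at about (636,-92, 230), so the lever is at roughly 1.6 rad and still up. Shift 10 mm, descend and pinch.

```bash
python3 -m inch '[[[-0.4,0.08,-0.5,0,0,0],[-0.4,0.08,-1.5,0,0,0],[-0.4,0.08,-2.6,0,0,0],[-0.4,0.08,-3.3,0,0,0],[-0.4,0.08,-3.3,0,0,0]]]' 0
python3 -m inch '[[[0,0,0,0,0,0],[0,0,0,0,0,0],[0,0,0,0,0,0],[0,0,0,0,0,0],[0,0,0,0,0,0],[0,0,0,0,0,0],[0,0,0,0,0,0]]]' 1
python3 - <<'E'
import numpy as np
# rows from th0=1.6
for th in np.arange(1.6,-.05,-.1):
    d=7*np.array([np.cos(1.6)-np.cos(th),np.sin(th)-np.sin(1.6)])
    print(round(th,1),np.round([d[0]*.979,-d[0]*.2045,d[1]],2))
E
```

```text
t: 18.05
tcp_pos: [636.1, -91.2, 188.8]
tcp_rot: [-3.141, -0.002, 2.937]
force: [-0.1, -0.1, 0.7]
grip_width: 85.1
gripper_force: 0.0
t: 18.92
tcp_pos: [636.9, -92.1, 190.1]
tcp_rot: [3.141, 0.001, 2.936]
force: [-0.8, 0.7, 5.4]
grip_width: 16.9
gripper_force: 58.7
1.6 [ 0. -0.  0.]
1.5 [-0.68  0.14 -0.01]
1.4 [-1.36  0.29 -0.1 ]
1.3 [-2.03  0.42 -0.25]
1.2 [-2.68  0.56 -0.47]
1.1 [-3.31  0.69 -0.76]
1.0 [-3.9   0.82 -1.11]
0.9 [-4.46  0.93 -1.51]
0.8 [-4.97  1.04 -1.98]
0.7 [-5.44  1.14 -2.49]
0.6 [-5.86  1.22 -3.04]
0.5 [-6.21  1.3  -3.64]
0.4 [-6.51  1.36 -4.27]
0.3 [-6.75  1.41 -4.93]
0.2 [-6.92  1.44 -5.61]
0.1 [-7.02  1.47 -6.3 ]
-0.0 [-7.05  1.47 -7.  ]
```

```bash
python3 -m inch '[[[-0.68,0.14,-0.01,0,0,0],[-1.36,0.29,-0.1,0,0,0],[-2.03,0.42,-0.25,0,0,0],[-2.68,0.56,-0.47,0,0,0],[-3.31,0.69,-0.76,0,0,0],[-3.9,0.82,-1.11,0,0,0],[-4.46,0.93,-1.51,0,0,0],[-4.46,0.93,-1.51,0,0,0]]]'
```

```text
t: 19.92
tcp_pos: [523.9, -68.3, 152.0]
tcp_rot: [3.14, -0.001, 2.936]
force: [-10.9, 0.8, 17.1]
grip_width: 17.0
gripper_force: 71.8
```

```bash
python3 -m inch '[[[-0.58,0.12,-0.4,0,0,0],[-1.06,0.23,-0.92,0,0,0],[-1.48,0.31,-1.47,0,0,0],[-1.84,0.39,-2.08,0,0,0],[-2.14,0.45,-2.72,0,0,0],[-2.38,0.5,-3.39,0,0,0],[-2.38,0.5,-3.39,0,0,0]]]'
```

```text
t: 20.8
tcp_pos: [462.4, -55.6, 65.6]
tcp_rot: [-3.141, -0.006, 2.936]
force: [-11.4, 4.7, 4.5]
grip_width: 17.0
gripper_force: 74.5
```

```bash
python3 -m inch '[[[-0.18,0.04,-0.35,0,0,0],[-0.25,0.05,-0.68,0,0,0],[-0.31,0.06,-1.03,0,0,0],[-0.35,0.07,-1.37,0,0,0],[-0.37,0.08,-1.72,0,0,0],[-0.38,0.08,-1.92,0,0,0],[-0.38,0.08,-1.92,0,0,0]]]'
```

```text
t: 21.68
tcp_pos: [452.8, -53.6, 18.0]
tcp_rot: [-3.141, -0.006, 2.936]
force: [-13.5, 4.7, 2.9]
grip_width: 16.8
gripper_force: 72.7
```

```bash
python3 -m inch '[[[0,0,-0.08,0,0,0],[0,0,-0.16,0,0,0],[0,0,-0.16,0,0,0]]]'
```

```text
t: 22.05
tcp_pos: [452.5, -53.5, 14.1]
tcp_rot: [-3.142, -0.006, 2.936]
force: [-15.9, 4.7, 3.1]
grip_width: 17.1
gripper_force: 72.9
```

```bash
python3 -m inch '[[[-0.05,0.01,-0.08,0,0,0],[-0.05,0.01,-0.16,0,0,0],[-0.05,0.01,-0.16,0,0,0]]]'
```

```text
t: 22.42
tcp_pos: [452.4, -53.5, 10.4]
tcp_rot: [3.142, -0.004, 2.936]
force: [-10.2, 2.6, 2.7]
grip_width: 16.6
gripper_force: 72.8
```

```bash
python3 - <<'E'
from h import *
np.set_printoptions(precision=1,suppress=True)
s=env.capture("side");t=env.capture("top");c=env.capture("wrist")
cv2.imwrite("pics/s6.png",np.hstack([cv2.resize(s["image"][140:280,200:340],(400,400),interpolation=3),cv2.resize(c["image"],(400,400),interpolation=3)])[:,:,::-1])
print([(q[0],q[1]) for q in blobs(s,"red",(225,200,260,235))])
E
```

```text
[(array([234.8, 219.2]), [233, 215, 5, 10, 35])]
```

View pics/s6.png

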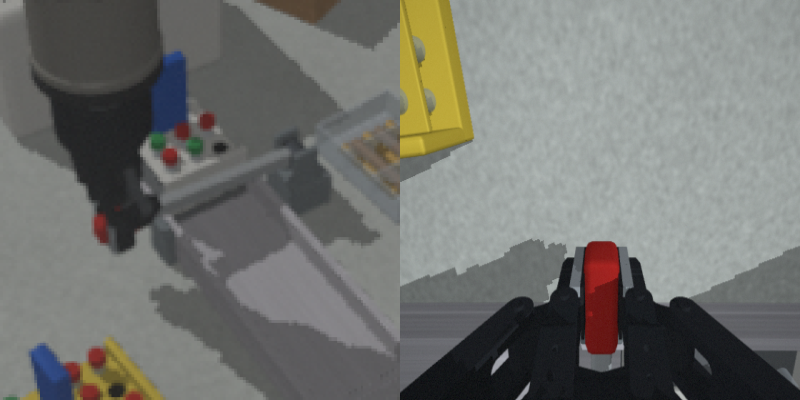

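The lever is nearly level behind the carriage. The red tip is at side (235,219), with its lower edge at row 225 against 226 when it was down at first. A little further down until it meets the pad.

```bash
python3 -m inch '[[[0,0,-0.08,0,0,0],[0,0,-0.16,0,0,0],[0,0,-0.16,0,0,0]]]'
```

```text
t: 22.95
tcp_pos: [452.4, -53.4, 6.4]
tcp_rot: [3.142, -0.004, 2.936]
force: [-11.3, 3.2, 2.7]
grip_width: 17.2
gripper_force: 73.0
```

```bash
python3 -m inch '[[[0,0,0,0,0,0],[0,0,0,0,0,0],[0,0,0,0,0,0],[0,0,0,0,0,0],[0,0,1,0,0,0],[0,0,3,0,0,0],[0,0,5,0,0,0],[0,0,5,0,0,0]]]' 0
python3 - <<'E'
from h import *
np.set_printoptions(precision=1,suppress=True)
s=env.capture("side");c=env.capture("wrist");t=env.capture("top")
a=blobs(s,"red",(225,200,260,235));print([(q[0],q[1]) for q in a])
for q in blobs(c,"red",(240,120,320,300),400): print(q[0],q[1],"tri",tri(c,q[0],s,a[0][0]))
for q in blobs(t,"blue",(195,170,350,260),30): print(q[0],q[1])
cv2.imwrite("pics/s7.png",np.hstack([cv2.resize(s["image"][140:280,200:340],(400,400),interpolation=3),cv2.resize(c["image"],(400,400),interpolation=3)])[:,:,::-1])
E
```

```text
t: 23.95
tcp_pos: [456.9, -53.6, 134.9]
tcp_rot: [3.138, 0.005, 2.936]
force: [-1.2, 0.8, -0.6]
grip_width: 85.4
gripper_force: 0.0
[(array([241.4, 218.2]), [233, 212, 18, 14, 159])]
[280.2 209.5] [268, 179, 25, 62, 1494] tri (array([456.4, -54.3,  62.2]), np.float64(1.5045283761347343))
```

The lever's side blob now equals its original fully-down reading exactly: (241.4,218.2), area 159. Retreat upwards and check the carriage.

```bash
python3 -m inch '[[[0,0,2,0,0,0],[0,1,4,0,0,0],[0,2,4.5,0,0,0],[0,2,4.5,0,0,0],[0,2,4.5,0,0,0]]]' 0
python3 - <<'E'
from h import *
np.set_printoptions(precision=1,suppress=True)
s=env.capture("side");c=env.capture("wrist");t=env.capture("top")
print([(q[0],q[1]) for q in blobs(s,"red",(225,200,260,235))])
for q in blobs(c,"blue",(150,100,480,420),200): print(q[0],q[1],np.array([onz(c,p,136)[:2] for p in cv2.boxPoints(q[2])]))
print("expected handle px",[proj(c,[567.9+.979*u,10.8-.2045*u,136]) for u in(-18,18)])
cv2.imwrite("pics/s7.png",np.hstack([cv2.resize(s["image"][120:280,200:360],(300,300),interpolation=3),cv2.resize(c["image"],(480,360),interpolation=3)[:300]])[:,:,::-1])
E
```

```text
t: 24.72
tcp_pos: [454.3, -4.6, 243.5]
tcp_rot: [-3.14, -0.001, 2.936]
force: [0.1, -0.2, -0.3]
grip_width: 85.5
gripper_force: 0.0
[(array([241.4, 218.2]), [233, 212, 18, 14, 159])]
[384.6 263.7] [374, 223, 21, 91, 957] [[493.9  66.4]
 [497.1  82.9]
 [584.3  73.8]
 [580.9  55.9]]
[320.1 292.3] [310, 258, 22, 68, 1158] [[514.9   3.7]
 [515.7  21.1]
 [584.9  18.6]
 [584.3   0.1]]
expected handle px [array([324.8, 292.2]), array([323.5, 326.7])]
```

View pics/s7.png

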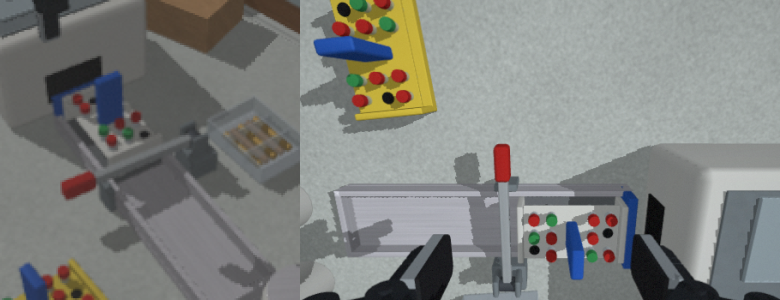

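The carriage sits against the blue stop (plate at (620,235) in the wrist panel). The lever lies level behind it with a small gap, and the arm is clear.

```bash
python3 -c "
from rig import env
print(env.job_done())"
```

```text
the job is handed in; nothing more can be done
None
```

I handed the job in at about 25 s: the lever went up, the carriage is home against the blue end stop, the lever is back down behind it, and the arm is clear; no verdict came back.

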